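# Lock the swing arm of a crystal-plate clamp and start its clamp screw

## Task

On the blue swing-arm clamp, press the sprung black lock knob down and turn it a quarter turn clockwise until it latches, so that it stays down and locks the arm. Then take the silver clamp screw, which stands loose in the arm's threaded boss, turn it backward (anticlockwise from above) without lifting it out until it drops into the thread as its red mark passes the red mark on the boss, and from there turn it forward one full turn until the two marks line up again. Finish with the gripper still closed on the screw head, holding it there, and leave the crystal plate, liquid cell, vial and hex key alone.

Things in the scene. Friction and masses are not known exactly. Their poses are not given: they have to be found in the camera images.
- clamp: Heavy fixed bench clamp: grey base 115 x 225 x 16 mm, aluminium column at its +y end, blue swing arm from the column towards -y (top face 97 mm above the worktop). Origin under the base's centre, on the worktop; x from the front (robot side at yaw 0) to the back, y from the boss end to the column end, z up. Lock knob at (0, 47) mm, screw boss at (0, -65) mm.
- swing_arm (a joint): Swing of the blue arm about its upright pivot at (0, 85) mm of the clamp frame (rad): 0 = working position against its stop, where it starts; grows as the arm swings towards the clamp's back. It moves by hand with little friction until the lock pin is down; the pin's slot in the column is flared and draws the arm home from up to 4 mm off.
- lock_press (a joint): How far the black lock knob is pushed down (m): 0 up, 0.010 fully down. The spring needs 2.5 N to begin, 7 N at the bottom. A stem pin in a slotted steel collar lets the knob turn only when it is over 9 mm down; after the quarter turn, let go, the spring lifts the pin into a recess and the knob stays latched at about 0.0065, with its lock pin in the column.
- lock_knob (a joint): Turn of the black lock knob (rad), clockwise from above positive: 0 unlocked (white line on its top towards the red dot at the front), where it starts; 1.57 locked (white line towards the green dot on the clamp's +y side); it stops at about 1.65. Turns with little friction.
- lock_grip (a point): Point on the upright axis of the round black lock knob, at half height of its head: 36 mm above the arm's top face while up, 133 mm above the worktop; sinks with the knob. Head 33 mm in diameter, 19 mm high; below it a steel collar 26 mm in diameter reaches 16 mm above the arm.
- boss_top (a point): Centre of the top face of the steel threaded boss on the arm, 107 mm above the worktop; axes as the clamp's while the arm is in its working position. Boss 39 mm in diameter. Right-hand thread with two starts, lead 12 mm a turn (clockwise from above goes down). One thread start is at the boss's red mark at the front (-x), the other opposite.
- screw: Silver clamp screw standing loose in the boss, 0.22 kg; origin on its axis, level with its lower thread end; z up. It starts resting on the boss thread, its red mark 0.5 to 2.0 rad clockwise past the boss's. Backward it climbs 12 mm a turn to 1.4 mm above boss_top where the marks meet; just past it, lowered or let go, it falls 6 mm, to 4.6 mm below boss_top.
- screw_head (a point): Point on the screw's axis at half height of its round fluted head (39 mm in diameter, 22 mm high), 46 mm above the screw's origin: where to grip. At the end it is about 29 mm above the boss's top. After the drop the screw goes forward 12 mm a turn, with 1.5 mm play; one turn later, marks in line, its origin is about 16.6 mm below boss_top. Let go, it hardly turns.
- screw_mark (a point): Red mark on the rim of the screw head, at its top edge: 19.5 mm from the axis in the screw's -x direction, 57 mm above its origin; the thread end lies straight below it.
- plate: Steel crystal plate, round, 69 mm in diameter, 12 mm high, in a low ring on the clamp's base under the screw; origin under its centre. Leave it alone.
- liquid_cell: Liquid cell of two steel plates with brass thumb nuts, 60 x 38 x 30 mm, on the worktop; origin under its centre. Leave it alone.
- sample_vial: Glass vial with a blue cap, 25 mm in diameter, 50 mm high, standing on the worktop; origin under its centre. Leave it alone.
- hex_key: Steel hex key, 84 x 30 x 6 mm, lying on the worktop; origin under its middle. Leave it alone.
Things that resemble listed ones, but are neither listed nor needed, are in the scene too. Leave any green or yellow look-alike of the screw alone.

How it is judged (in metres and radians):
On the way, in this order (a step that is already met when the one before it is completed fails the run):
1. the lock knob is pushed down, turned a quarter clockwise and latched, with the arm in its working position (value of joint lock_knob above 1.4 rad and value of joint lock_press between 0.005 and 0.0085 m and value of joint swing_arm below 0.06 rad), for 0.2 s.
2. the screw has been turned backward past the thread start (red mark anticlockwise of the boss's mark, by less than a quarter turn) and has dropped into the thread (y of screw_mark in the frame of boss_top below -0.0005 m and x of screw_mark in the frame of boss_top below 0 m and z of screw in the frame of boss_top between -0.0058 and -0.0018 m), for 0.1 s.
At the end, for the whole second after the job is handed in: Lock knob latched (over 1.4 rad, 5 to 8.5 mm down), arm within 0.06 rad of its working position; screw one turn in (origin 12.5 to 19.5 mm below boss_top, red marks within 60 degrees, tilt under 0.1 rad), still, and gripped by the fingers with over 3 N (all of step 1 and z of screw in the frame of boss_top between -0.0195 and -0.0125 m and x of screw_mark in the frame of boss_top below -0.00975 m and angle between screw's own z axis and vertical below 0.1 rad and contact force between the fingers and screw above 3 N and linear speed of screw below 0.01 m/s); the arm keeps its last pose, push and grip.
It fails at once if the screw is lifted out of the boss (its origin more than 8 mm above the boss's top) (z of screw in the frame of boss_top above 0.008 m).
It fails at once if the swing arm is swung out of its working position by more than 0.2 rad (value of joint swing_arm above 0.2 rad).
It fails at once if the crystal plate, the liquid cell, the vial or the hex key is moved by more than 15 mm (distance of any of plate, liquid_cell, sample_vial, hex_key from where it was at the start of the episode above 0.015 m).
It also fails if it takes over 72 s, if anything falls off the work surface, if the arm or the gripper's body presses on something with over 40 N, if the wrist force passes 120 N, or if a joint passes its speed limit or range.

## Robot

A 7-joint arm with a two-finger parallel gripper is mounted at the origin on a cart in front of the work surface, level with it; the furniture and walls round the work are solid. World frame = base frame: x ahead of the robot, y to its left, z up, the work surface at z = 0. Lengths are in mm, angles in rad, forces in N, time in s.
With the tool pointing down it reaches from about 425 to 825 mm from the base axis. Payload 3.6 kg.
Tool frame: the origin (TCP) lies on the mounting face of the last link; the fingertips stand 173 mm ahead of it and the grasp point (between the pads) lies 155 mm ahead of it; z points along the fingers, y is the line along which they close (so a half turn about z gives the same grasp; the last joint's range is limited). The gripper opens to 85 mm and grips with 20 to 120 N. Pads are 22 mm wide; open, the fingers measure 114 mm over their backs; the gripper's body (76 mm by 85 mm) begins 54 mm behind the grasp point. The pads swing forward as they close: fully open they stand 13 mm farther back than shut.
Start: joints at [1.26, 0.615, -0.013, 1.423, 0.008, 1.103, -0.04], TCP at [182.637, -623.795, 404.697] pointing down, gripper open.
Joint ranges: [-3.12, 3.12], [-0.3, 2.06], [-1.34, 1.32], [0.26, 2.42], [-1.36, 4.5], [0.01, 1.98], [-2.84, 2.84]. Speed limits (rad/s): [2.79, 2.79, 3.14, 3.14, 3.14, 3.14, 3.14].

## Interface

Orientations are given as a unit quaternion [w, x, y, z].
In Python, from station import manip gives the robot as it stands. The module is installed in compiled form; this text tells all that it offers.
- The arm moves only by the tool send_rows, never from a script. Its arguments are lists of equal length, an entry for each row: "slide": the shift along the tool's x, y, z in mm, a list of three; "twist": the turn about the tool's z in degrees; "claw": the closure, from 0 (fully open) to 1 (shut). In form: {"slide": [[x, y, z], ...], "twist": [twist, ...], "claw": [claw, ...]}. A call has 1 to 8 rows; each row is the pose to reach, as a shift and turn from the pose commanded when the call began, along the tool's axes at that moment; what a row does not reach only later rows make up. A row lasts 1/8 s, in which the tool goes at most 62.5 mm and 10.7 degrees, less where a joint would pass 70% of its speed; a pose out of reach is approached as far as the arm can. A call with a gripper value outside its range is refused whole. The fingers move at their own pace and stop on an object; "squeeze" is the grip in N (left out, the last holds). Time passes only in rows, so rows that repeat a pose let the fingers close. It gives the time, the measured TCP pose, the force, the opening and the grip force at its end, in the units of the state.
- manip.read_state(): the state, without advancing time (a new reading comes with each control period).
- manip.camera(name): name is "side" or "top"; returns a dict with "image" (400x640x3 uint8, red, green, blue), "K" (3x3 intrinsics, pixels), "extrinsics" (4x4, takes a point from camera to world coordinates). Camera axes: x right, y down, z forward; pixel columns grow to the right and rows downward; lengths in mm; the calibration is good to about 2 mm. A picture is of the moment at which its call begins. There is no depth.
- manip.finish_job(): hands the job in; it is judged then, once.
Trained networks look in the newest picture that a camera, given by its name, has taken for a name from the list of things; names that differ only in an ending like _2 or _b are one class to them, and where a whole thing is asked for, a point or a joint stands for the part that bears it (a point fixed in the world has none). Each returns a list of dicts, best first, with "p" (0 to 1); they miss things now and then, are a little off and sometimes report something else, mostly with a low value. They report only what shows in the picture. A call takes as long as a camera call. They do not tell look-alikes from the thing itself.
- manip.silhouettes(camera, thing): "pixels" (400x640 bool, what is visible of it) and "centre" ([column, row] in pixels, amid what is visible of it).
- manip.landmark_of(camera, thing): "centre" ([column, row] in pixels: a listed point, or the origin of a listed thing).
The state is a dict: "clock": time; "qpos": joint angles; "dq": joint speeds; "joint_efforts": joint torques, N m; "tool_pos": TCP position; "orientation": TCP orientation; "force": force on the tool from outside, world axes, zero at the start; "ft_torque": the same for the moment, N m; "gripper_width": finger opening in mm; "grasp_force": force on a finger pad.
Only numpy, scipy, OpenCV 4.12 (cv2) and the standard library are available. Lean on these libraries where they do the work, as an engineer would, in place of code of your own. Each camera call takes 0.05 s, during which the arm holds its last target. There are 200 camera calls.

## Working session

There is one attempt and no reset: what is moved stays moved. The work goes in short steps, Python scripts to look and compute and a tool call to move; the robot and the scene stay as the last step left them, time stands still between calls to the robot, and variables do not carry over. Pictures are saved under pics/ and viewed, at most 10 in all, crops included, and the job is handed in when it is done.

Besides the shell and the picture viewer there is one more tool, called after "Request:" by a JSON object that holds its "fn" and its "kwargs". send_rows: Moves the arm, as the interface text tells. Its arguments: {"type":"object","properties":{"slide":{"type":"array","items":{"type":"array","items":{"type":"number"}}},"twist":{"type":"array","items":{"type":"number"}},"claw":{"type":"array","items":{"type":"number"}},"squeeze":{"type":"number"}},"required":["slide","twist","claw"]}

```bash
mkdir -p pics; cat > h.py <<'E'
from station import manip
import numpy as np, cv2
from scipy.optimize import least_squares
from scipy.spatial.transform import Rotation as R
def rot(q): return R.from_quat([q[1],q[2],q[3],q[0]]).as_matrix()
def proj(c,P):
    E=np.linalg.inv(c["extrinsics"]); p=E[:3,:3]@np.asarray(P,float)+E[:3,3]; u=c["K"]@p; return u[:2]/u[2]
def atz(c,uv,z):
    d=c["extrinsics"][:3,:3]@np.linalg.inv(c["K"])@np.array([*uv,1.]); o=c["extrinsics"][:3,3]
    return o+d*(z-o[2])/d[2]
def st():
    s=manip.read_state(); print({k:np.round(s[k],3).tolist() for k in("clock","qpos","tool_pos","orientation","force","gripper_width","grasp_force")}); return s
E
python3 - <<'E'
from h import *
s=st(); print(rot(s["orientation"]).round(3))
for n in("side","top"):
    c=manip.camera(n); cv2.imwrite(f"pics/{n}0.png",c["image"][:,:,::-1])
    print(n,c["extrinsics"].round(3).tolist())
    for t in("clamp","lock_grip","boss_top","screw_head","screw_mark","screw","plate","liquid_cell","sample_vial","hex_key"):
        z=dict(lock_grip=133,boss_top=107,screw_head=148,screw_mark=160,plate=16).get(t,0)
        print(t,[(np.round(d["centre"]).tolist(),round(d["p"],2),atz(c,d["centre"],z).round()[:2].tolist()) for d in manip.landmark_of(n,t)[:4]])
E
```

```text
{'clock': 0.0, 'qpos': [1.259, 0.616, -0.013, 1.425, 0.008, 1.103, -0.04], 'tool_pos': [182.552, -623.514, 403.528], 'orientation': [-0.001, 0.99, 0.142, -0.0], 'force': [0.688, 0.422, -0.782], 'gripper_width': 85.518, 'grasp_force': 0.0}
[[ 0.96   0.281 -0.001]
 [ 0.281 -0.96   0.002]
 [-0.    -0.003 -1.   ]]
side [[0.999, -0.032, 0.016, 479.726], [-0.03, -0.512, 0.858, -1054.268], [-0.019, -0.858, -0.513, 680.348], [0.0, 0.0, 0.0, 1.0]]
clamp [([314.0, 227.0], 0.8, [464.0, -63.0])]
lock_grip [([314.0, 178.0], 0.53, [470.0, -16.0])]
boss_top [([314.0, 204.0], 0.77, [468.0, -112.0])]
screw_head [([310.0, 236.0], 0.73, [458.0, -314.0]), ([358.0, 231.0], 0.65, [567.0, -299.0]), ([315.0, 191.0], 0.58, [472.0, -113.0])]
screw_mark [([301.0, 231.0], 0.72, [440.0, -310.0]), ([364.0, 224.0], 0.67, [579.0, -290.0]), ([310.0, 182.0], 0.58, [459.0, -88.0])]
screw [([310.0, 255.0], 0.92, [455.0, -193.0]), ([354.0, 246.0], 0.83, [573.0, -159.0]), ([308.0, 180.0], 0.48, [448.0, 229.0])]
plate [([321.0, 231.0], 0.59, [485.0, -105.0])]
liquid_cell [([310.0, 185.0], 0.49, [452.0, 189.0])]
sample_via
[... 429 characters left out ...]
8, [418.0, 155.0])]
screw_head [([336.0, 180.0], 0.52, [550.0, -181.0]), ([346.0, 221.0], 0.48, [433.0, -212.0]), ([308.0, 209.0], 0.44, [463.0, -108.0])]
screw_mark [([334.0, 171.0], 0.67, [570.0, -177.0]), ([303.0, 211.0], 0.55, [456.0, -92.0]), ([344.0, 227.0], 0.55, [415.0, -206.0]), ([235.0, 194.0], 0.33, [498.0, 93.0])]
screw [([346.0, 223.0], 0.72, [454.0, -219.0]), ([308.0, 214.0], 0.7, [481.0, -105.0]), ([335.0, 183.0], 0.66, [578.0, -185.0])]
plate [([313.0, 217.0], 0.75, [467.0, -120.0])]
liquid_cell [([213.0, 222.0], 0.82, [448.0, 183.0]), ([308.0, 210.0], 0.6, [492.0, -104.0])]
sample_vial [([234.0, 194.0], 0.57, [537.0, 126.0])]
hex_key [([411.0, 213.0], 0.53, [491.0, -418.0])]
```

```bash
python3 - <<'E'
from h import *
a=cv2.imread("pics/side0.png")[140:280,230:420]; b=cv2.imread("pics/top0.png")[150:260,220:370]
a=cv2.resize(a,None,fx=4,fy=4,interpolation=cv2.INTER_CUBIC)
b=cv2.resize(b,None,fx=5,fy=5,interpolation=cv2.INTER_CUBIC)
cv2.imwrite("pics/a.png",a);cv2.imwrite("pics/b.png",b)
E
```

```text
(no output)
```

View pics/a.png

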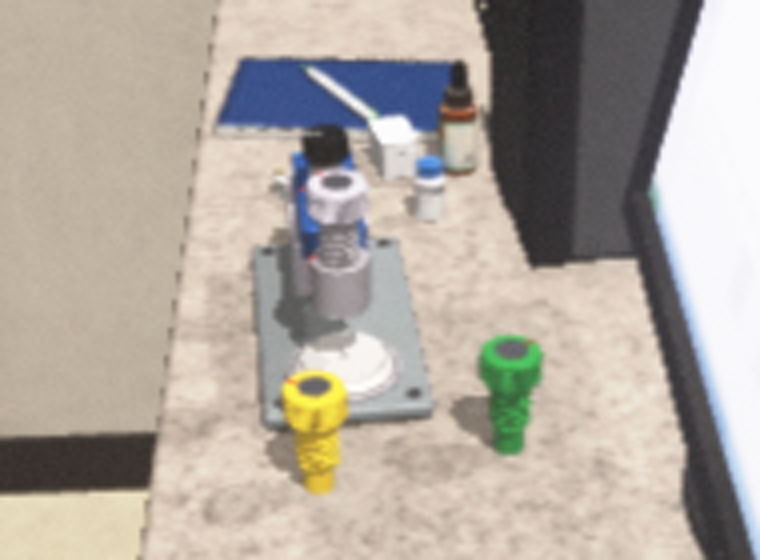

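View pics/b.png

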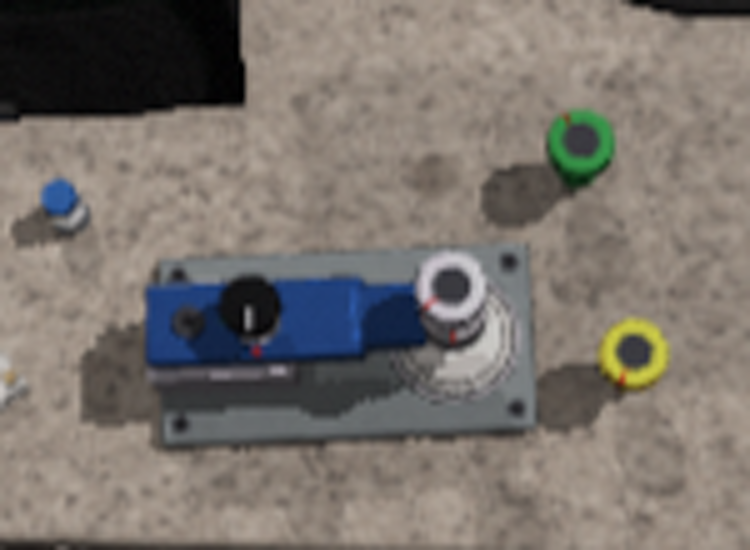

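Candidates: silver (top 310,208 / side 314,189) stands in the boss on the blue arm and is the one meant. Green (336,180) and yellow (346,221) stand free and are look-alikes. The enlarged crops show this. The silver mark is about 58° clockwise past the boss mark, and the knob's white line points to the red dot.

```bash
cat > fit.py <<'E'
from h import *
ct=manip.camera("top"); cs=manip.camera("side")
obs=[]
# base corners seen in the top crop (z=16), sub-pixel
for (u,v),m in {(162,262):(57.5,112.5,16),(528,243):(57.5,-112.5,16),(537,428):(-57.5,-112.5,16),(165,447):(-57.5,112.5,16)}.items():
    obs.append((ct,((u+.5)/5-.5+220,(v+.5)/5-.5+150),m,.6))
# side crop base corners
for (u,v),m in {(265,420):(-57.5,-112.5,16),(432,408):(57.5,-112.5,16),(255,245):(-57.5,112.5,16),(397,238):(57.5,112.5,16)}.items():
    obs.append((cs,((u+.5)/4-.5+230,(v+.5)/4-.5+140),m,.7))
for n,c in(("side",cs),("top",ct)):
    for t,m in dict(lock_grip=(0,47,133),boss_top=(0,-65,107),clamp=(0,0,0)).items():
        d=manip.landmark_of(n,t)
        if d: obs.append((c,d[0]["centre"],m,1.5))
    for t,m in dict(lock_knob=(0,47,133),).items():
        d=manip.silhouettes(n,t)
        if d: ys,xs=np.nonzero(d[0]["pixels"]); print(n,t,d[0]["p"],xs.min(),xs.max(),ys.min(),ys.max())
def P(x,m): 
    c,s=np.cos(x[2]),np.sin(x[2]); return np.array([x[0]+c*m[0]-s*m[1],x[1]+s*m[0]+c*m[1],m[2]])
f=lambda x:np.concatenate([(proj(c,P(x,m))-uv)/w for c,uv,m,w in obs])
for sel in(None,ct,cs):
    o=obs; 
    g=lambda x:np.concatenate([(proj(c,P(x,m))-uv)/w for c,uv,m,w in obs if sel is None or c is sel])
    r=least_squares(g,[467,-48,0],loss="soft_l1"); print(r.x.round(3),g(r.x).round(1).tolist())
    print("knob",P(r.x,(0,47,0)).round(1),"boss",P(r.x,(0,-65,0)).round(1))
E
python3 fit.py
```

```text
side lock_knob 0.5 306 316 171 182
top lock_knob 0.48 264 274 206 217
[ 4.63249e+02 -4.92130e+01  7.00000e-02] [-0.5, -2.0, 1.4, -0.9, 1.5, 0.0, -0.6, -0.8, -1.7, -0.1, 0.2, -0.5, -2.0, 0.5, -0.3, -0.5, -1.9, -0.5, 0.6, 1.2, -0.6, -0.5, -2.1, 0.6, -1.1, -0.4, 1.9, 0.1]
knob [460.   -2.3   0. ] boss [ 467.8 -114.1    0. ]
[ 4.61847e+02 -4.89380e+01  7.70000e-02] [-0.9, -0.9, 1.0, -0.6, 1.5, 0.4, -0.6, 0.4, -2.2, 1.0, -1.2, -0.1, 1.8, 0.4]
knob [458.2  -2.1   0. ] boss [ 466.8 -113.7    0. ]
[ 4.65342e+02 -4.97330e+01  6.00000e-02] [-1.2, -0.1, 0.7, -0.1, -0.6, 0.4, 1.2, -0.3, -1.3, -0.4, 1.0, 1.3, -0.1, -0.5]
knob [462.5  -2.8   0. ] boss [ 469.3 -114.6    0. ]
```

```bash
cat > go.py <<'E'
import sys
from h import *
s=st(); M=rot(s["orientation"]); t=np.array([float(v) for v in sys.argv[1:4]])
print("slide",(M.T@(t-s["tool_pos"])).round(1),"xyaw deg",np.degrees(np.arctan2(M[1,0],M[0,0])).round(1))
E
python3 go.py 475 -240 380;  python3 go.py 460 -2 370
```

```text
{'clock': 1.6, 'qpos': [1.26, 0.615, -0.013, 1.423, 0.008, 1.103, -0.04], 'tool_pos': [182.629, -623.798, 404.686], 'orientation': [-0.0, 0.99, 0.142, 0.0], 'force': [0.005, -0.072, -0.271], 'gripper_width': 85.359, 'grasp_force': 0.0}
slide [ 388.4 -286.2   24.7] xyaw deg 16.3
{'clock': 1.6, 'qpos': [1.26, 0.615, -0.013, 1.423, 0.008, 1.103, -0.04], 'tool_pos': [182.629, -623.798, 404.686], 'orientation': [-0.0, 0.99, 0.142, 0.0], 'force': [0.005, -0.072, -0.271], 'gripper_width': 85.359, 'grasp_force': 0.0}
slide [ 440.9 -518.8   34.7] xyaw deg 16.3
```

Request:
{"fn": "send_rows", "kwargs": {"slide": [[60,-44,4],[110,-81,8],[160,-118,12],[210,-155,15],[260,-192,18],[310,-229,21],[350,-258,24],[388,-286,24]], "twist": [0,0,2,4,6,8,10,12], "claw": [0,0,0,0,0,0,0,0], "squeeze": 60}}

```text
clock: 2.6
tool_pos: [476.2, -237.6, 380.8]
orientation: [-0.0, 0.999, 0.038, 0.0]
force: [0.6, -1.4, 0.1]
gripper_width: 85.6
grasp_force: 0.0
```

```bash
python3 go.py 460 -2 360
```

```text
{'clock': 2.6, 'qpos': [0.424, 0.459, -0.003, 1.798, 0.001, 0.885, -1.073], 'tool_pos': [476.177, -237.637, 380.763], 'orientation': [-0.0, 0.999, 0.038, 0.0], 'force': [0.643, -1.398, 0.106], 'gripper_width': 85.565, 'grasp_force': 0.0}
slide [   1.9 -236.2   20.9] xyaw deg 4.4
```

Request:
{"fn": "send_rows", "kwargs": {"slide": [[0,-50,0],[0,-100,0],[0,-150,0],[0,-200,10],[2,-236,15],[2,-236,20],[2,-236,20],[2,-236,20]], "twist": [-10,-20,-30,-40,-50,-60,-70,-80], "claw": [0,0,0,0,0,0,0,0]}}

```text
clock: 3.6
tool_pos: [459.0, -4.7, 360.9]
orientation: [0.0, 0.739, 0.673, 0.0]
force: [0.1, 1.1, -0.5]
gripper_width: 85.3
grasp_force: 0.0
```

Request:
{"fn": "send_rows", "kwargs": {"slide": [[0,0,0],[0,0,0],[0,0,0],[0,0,0],[0,0,0],[0,0,0],[0,0,0],[0,0,0]], "twist": [-10,-20,-30,-40,-50,-60,-70,-80], "claw": [0,0,0,0,0,0,0,0]}}

```text
clock: 4.6
tool_pos: [459.0, -5.0, 360.9]
orientation: [0.0, 0.134, 0.991, -0.0]
force: [-0.1, 0.7, -0.5]
gripper_width: 85.5
grasp_force: 0.0
```

Request:
{"fn": "send_rows", "kwargs": {"slide": [[0,0,0],[0,0,0],[0,0,0]], "twist": [-10,-20,-20], "claw": [0,0,0]}}

```text
clock: 4.97
tool_pos: [459.0, -5.2, 360.7]
orientation: [0.0, -0.036, 0.999, 0.0]
force: [-0.3, 0.4, 0.1]
gripper_width: 85.3
grasp_force: 0.0
```

```bash
python3 go.py 460 -2 292; python3 - <<'E'
from h import *
a=manip.camera("side"); b=manip.camera("top")
for n,c,z in(("side",a,133),("top",b,133)):
    print(n,[(d["centre"],d["p"],atz(c,d["centre"],133).round(1)) for d in manip.landmark_of(n,"lock_grip")])
s=manip.read_state(); T=np.array(s["tool_pos"])
print(proj(a,[460,-2,133]),proj(b,[460,-2,133]))
A=cv2.resize(a["image"][110:240,250:380,::-1],None,fx=3,fy=4.5,interpolation=cv2.INTER_CUBIC)
B=cv2.resize(b["image"][150:260,220:320,::-1],None,fx=4,fy=585/110,interpolation=cv2.INTER_CUBIC)
cv2.imwrite("pics/c.png",np.hstack([A,B]))
E
```

```text
{'clock': 4.975, 'qpos': [0.58, 0.516, -0.897, 1.994, 0.524, 0.879, 1.042], 'tool_pos': [459.001, -5.173, 360.705], 'orientation': [0.0, -0.036, 0.999, 0.0], 'force': [-0.252, 0.383, 0.072], 'gripper_width': 85.318, 'grasp_force': 0.0}
slide [-1.2  3.1 68.7] xyaw deg -175.8
side [([312.9, 175.2], 0.57, array([466.9,   4.5, 133. ]))]
top []
[310.49600738 176.32279296] [270.22459745 210.65325942]
```

View pics/c.png

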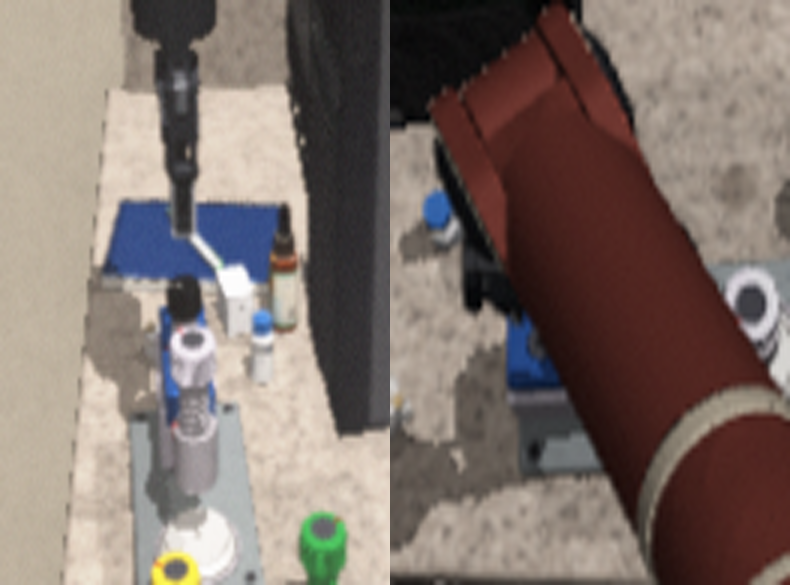

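Request:
{"fn": "send_rows", "kwargs": {"slide": [[-1,3,20],[-1,3,40],[-1,3,60],[-1,3,72],[-1,3,75],[-1,3,75]], "twist": [0,0,0,0,0,0], "claw": [0,0,0,0,0,0]}}

```text
clock: 5.92
tool_pos: [459.8, -1.6, 286.0]
orientation: [0.0, -0.038, 0.999, 0.0]
force: [0.6, -0.3, 0.3]
gripper_width: 85.4
grasp_force: 0.0
```

Close gently, watching the forces.

Request:
{"fn": "send_rows", "kwargs": {"slide": [[0,0,0],[0,0,0],[0,0,0],[0,0,0],[0,0,0],[0,0,0]], "twist": [0,0,0,0,0,0], "claw": [0.4,0.6,0.7,0.8,0.8,0.8], "squeeze": 40}}

```text
clock: 6.68
tool_pos: [459.6, -0.8, 286.0]
orientation: [0.0, -0.038, 0.999, 0.001]
force: [-0.6, 4.6, 2.5]
gripper_width: 31.6
grasp_force: 39.5
```

```bash
python3 - <<'E'
from h import *
st(); a=manip.camera("side")
cv2.imwrite("pics/d.png",cv2.resize(a["image"][130:250,260:380,::-1],None,fx=5,fy=5,interpolation=cv2.INTER_CUBIC))
E
```

```text
{'clock': 6.675, 'qpos': [0.477, 0.619, -0.78, 2.077, 0.672, 0.712, 0.905], 'tool_pos': [459.639, -0.812, 285.965], 'orientation': [0.0, -0.038, 0.999, 0.001], 'force': [-0.553, 4.637, 2.54], 'gripper_width': 31.603, 'grasp_force': 39.468}
```

View pics/d.png

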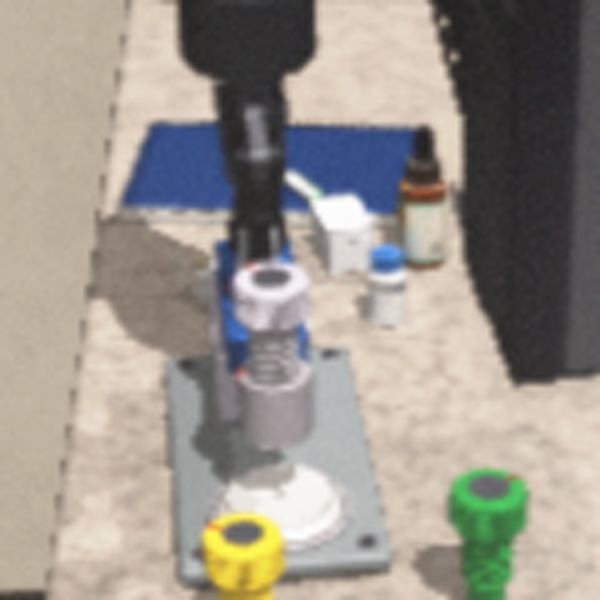

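The fingers are on the knob. I'll press down, shifting 1 mm in +y to relieve the side force.

Request:
{"fn": "send_rows", "kwargs": {"slide": [[0,1,3],[0,1,6],[0,1,9],[0,1,11],[0,1,11],[0,1,11]], "twist": [0,0,0,0,0,0], "claw": [0.8,0.8,0.8,0.8,0.8,0.8], "squeeze": 60}}

```text
clock: 7.48
tool_pos: [460.2, -0.1, 276.4]
orientation: [0.002, -0.038, 0.999, -0.0]
force: [-3.3, 3.7, 17.8]
gripper_width: 31.2
grasp_force: 60.7
```

Request:
{"fn": "send_rows", "kwargs": {"slide": [[0,0,0.5],[0,0,0.5],[0,0,0.5],[0,0,0.5]], "twist": [6,12,20,20], "claw": [0.8,0.8,0.8,0.8]}}

```text
clock: 7.98
tool_pos: [460.1, 0.2, 276.4]
orientation: [0.002, 0.137, 0.991, -0.0]
force: [-4.2, 5.0, 20.0]
gripper_width: 31.4
grasp_force: 61.0
```

```bash
python3 - <<'E'
from h import *
s=st(); print(s["ft_torque"])
E
```

```text
{'clock': 7.975, 'qpos': [0.4, 0.604, -0.662, 2.087, 0.62, 0.648, 0.61], 'tool_pos': [460.13, 0.16, 276.383], 'orientation': [0.002, 0.137, 0.991, -0.0], 'force': [-4.164, 4.995, 19.976], 'gripper_width': 31.362, 'grasp_force': 61.024}
[ 0.67155052  0.81824018 -0.0165463 ]
```

Request:
{"fn": "send_rows", "kwargs": {"slide": [[0,0,0],[0,0,0],[0,0,0],[0,0,0],[0,0,0],[0,0,0],[0,0,0],[0,0,0]], "twist": [10,20,30,40,50,60,68,72], "claw": [0.8,0.8,0.8,0.8,0.8,0.8,0.8,0.8]}}

```text
clock: 8.98
tool_pos: [460.4, 0.4, 276.4]
orientation: [0.001, 0.693, 0.721, 0.001]
force: [-2.0, 5.0, 19.5]
gripper_width: 31.1
grasp_force: 60.8
```

```bash
python3 - <<'E'
from h import *
s=st(); print(s["ft_torque"])
E
```

```text
{'clock': 8.975, 'qpos': [0.163, 0.539, -0.303, 2.093, 0.3, 0.546, -0.318], 'tool_pos': [460.404, 0.407, 276.411], 'orientation': [0.001, 0.693, 0.721, 0.001], 'force': [-1.98, 5.002, 19.456], 'gripper_width': 31.079, 'grasp_force': 60.844}
[ 1.07099876  0.94203721 -0.0067291 ]
```

Request:
{"fn": "send_rows", "kwargs": {"slide": [[0,0,-2],[0,0,-4],[0,0,-4],[0,0,-4]], "twist": [0,0,0,0], "claw": [0.8,0.8,0.8,0.8]}}

```text
clock: 9.48
tool_pos: [460.4, 0.2, 278.8]
orientation: [0.0, 0.692, 0.722, 0.001]
force: [2.0, 6.7, 4.0]
gripper_width: 31.6
grasp_force: 59.6
```

Request:
{"fn": "send_rows", "kwargs": {"slide": [[0,0,0],[0,0,0],[0,0,0],[0,0,-20],[0,0,-60],[0,0,-80]], "twist": [0,0,0,0,0,0], "claw": [0.5,0.2,0,0,0,0]}}

```text
clock: 10.22
tool_pos: [459.7, -1.2, 359.7]
orientation: [0.001, 0.693, 0.721, 0.0]
force: [-0.5, -0.5, 0.3]
gripper_width: 85.2
grasp_force: 0.0
```

```bash
python3 go.py 468.5 -113 365
```

```text
{'clock': 10.225, 'qpos': [0.23, 0.406, -0.378, 2.003, 0.213, 0.768, -0.234], 'tool_pos': [459.718, -1.166, 359.723], 'orientation': [0.001, 0.693, 0.721, 0.0], 'force': [-0.452, -0.545, 0.336], 'gripper_width': 85.182, 'grasp_force': 0.0}
slide [-112.1    4.3   -5.2] xyaw deg 92.3
```

Request:
{"fn": "send_rows", "kwargs": {"slide": [[-40,2,-2],[-80,3,-5],[-111,4.3,-5],[-111,4.3,-5],[-111,4.3,-5]], "twist": [0,0,0,0,0], "claw": [0,0,0,0,0]}}

```text
clock: 10.85
tool_pos: [468.1, -110.8, 363.0]
orientation: [-0.001, 0.692, 0.721, 0.0]
force: [-0.3, 1.9, 0.2]
gripper_width: 85.9
grasp_force: 0.0
```

```bash
python3 go.py 468.2 -112 306;  python3 - <<'E'
from h import *
a=manip.camera("side"); b=manip.camera("top")
A=cv2.resize(a["image"][110:240,250:380,::-1],None,fx=3,fy=4.5,interpolation=cv2.INTER_CUBIC)
B=cv2.resize(b["image"][180:240,240:290,::-1],None,fx=8,fy=585/60,interpolation=cv2.INTER_CUBIC)
cv2.imwrite("pics/e.png",np.hstack([A,B]))
E
```

```text
{'clock': 10.85, 'qpos': [0.448, 0.431, -0.366, 1.945, 0.208, 0.803, 0.008], 'tool_pos': [468.096, -110.823, 363.02], 'orientation': [-0.001, 0.692, 0.721, 0.0], 'force': [-0.324, 1.886, 0.179], 'gripper_width': 85.857, 'grasp_force': 0.0}
slide [-1.2  0.1 57. ] xyaw deg 92.4
```

View pics/e.png

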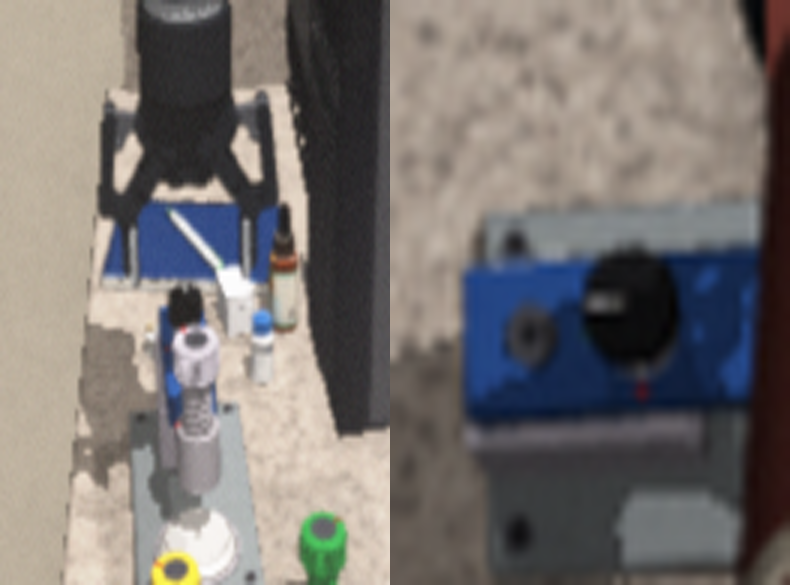

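```bash
python3 - <<'E'
from h import *
a=manip.camera("side"); manip.camera("top")
for d in manip.silhouettes("side","screw_head")[:4]:
    ys,xs=np.nonzero(d["pixels"]); print(d["p"],d["centre"],xs.min(),xs.max(),ys.min(),ys.max())
for d in manip.landmark_of("side","screw_head")[:4]: print(d)
print(proj(a,[468.2,-112,153]),proj(a,[468.2,-112,107]),proj(a,[460.4,0.5,127]))
for dx in(-43,43): print(proj(a,[468.1+dx,-110.8,200]))
E
```

```text
0.78 [308.1, 239.3] 300 316 233 263
0.58 [315.3, 192.9] 307 322 182 206
0.53 [355.3, 236.3] 350 364 224 254
{'centre': [308.2, 237.5], 'p': 0.7}
{'centre': [315.5, 191.2], 'p': 0.65}
{'centre': [355.4, 229.0], 'p': 0.54}
{'centre': [311.3, 179.9], 'p': 0.27}
[313.38605659 188.98375829] [313.95962209 204.11458622] [310.71247948 177.77743251]
[295.79391646 173.12866707]
[329.64768342 172.09461715]
```

Request:
{"fn": "send_rows", "kwargs": {"slide": [[-2,2.4,15],[-2,2.4,30],[-2,2.4,45],[-2,2.4,55],[-2,2.4,59],[-2,2.4,59]], "twist": [0,0,0,0,0,0], "claw": [0,0,0,0,0,0], "squeeze": 20}}

```text
clock: 11.9
tool_pos: [470.9, -113.4, 304.0]
orientation: [-0.0, 0.693, 0.721, -0.0]
force: [0.9, -0.9, 0.5]
gripper_width: 85.8
grasp_force: 0.0
```

Request:
{"fn": "send_rows", "kwargs": {"slide": [[0,0,0],[0,0,0],[0,0,0],[0,0,0],[0,0,0],[0,0,0]], "twist": [0,0,0,0,0,0], "claw": [0.3,0.45,0.6,0.75,0.75,0.75], "squeeze": 20}}

```text
clock: 12.65
tool_pos: [471.0, -113.4, 304.5]
orientation: [0.0, 0.693, 0.721, 0.0]
force: [-0.4, 0.5, 3.0]
gripper_width: 38.0
grasp_force: 22.0
```

```bash
python3 - <<'E'
from h import *
s=st();print(s["ft_torque"])
E
```

```text
{'clock': 12.65, 'qpos': [0.417, 0.52, -0.327, 2.003, 0.264, 0.658, -0.039], 'tool_pos': [470.993, -113.41, 304.545], 'orientation': [0.0, 0.693, 0.721, 0.0], 'force': [-0.361, 0.514, 3.043], 'gripper_width': 38.046, 'grasp_force': 21.976}
[0.00273669 0.05872517 0.04105157]
```

Request:
{"fn": "send_rows", "kwargs": {"slide": [[0,0,-0.3],[0,0,-0.7],[0,0,-1.1],[0,0,-1.5],[0,0,-1.9],[0,0,-2.3],[0,0,-2.6],[0,0,-2.6]], "twist": [-10,-20,-30,-40,-50,-60,-70,-80], "claw": [0.75,0.75,0.75,0.75,0.75,0.75,0.75,0.75], "squeeze": 40}}

```text
clock: 13.65
tool_pos: [470.7, -112.9, 306.2]
orientation: [-0.0, 0.064, 0.998, 0.001]
force: [0.4, 1.1, -2.2]
gripper_width: 38.5
grasp_force: 40.3
```

Request:
{"fn": "send_rows", "kwargs": {"slide": [[0,0,0],[0,0,0],[0,0,0]], "twist": [-6,-10,-10], "claw": [0.75,0.75,0.75]}}

```text
clock: 14.02
tool_pos: [470.6, -112.9, 306.2]
orientation: [-0.0, -0.02, 1.0, 0.001]
force: [0.4, 1.4, -3.3]
gripper_width: 37.7
grasp_force: 40.4
```

```bash
python3 - <<'E'
from h import *
s=st();print(s["ft_torque"])
for n in("side","top"):
    c=manip.camera(n); print([(d["centre"],round(d["p"],2)) for d in manip.landmark_of(n,"screw_mark")])
    if n=="side": A=cv2.resize(c["image"][165:225,290:340,::-1],None,fx=7,fy=7,interpolation=cv2.INTER_CUBIC)
    else: B=cv2.resize(c["image"][180:240,285:335,::-1],None,fx=7,fy=7,interpolation=cv2.INTER_CUBIC)
cv2.imwrite("pics/f.png",np.hstack([A,B]))
E
```

```text
{'clock': 14.025, 'qpos': [0.708, 0.612, -0.781, 1.994, 0.606, 0.784, 1.18], 'tool_pos': [470.622, -112.879, 306.155], 'orientation': [-0.0, -0.02, 1.0, 0.001], 'force': [0.38, 1.357, -3.306], 'gripper_width': 37.729, 'grasp_force': 40.396}
[ 0.58633095 -0.19141454  0.00085537]
[([301.9, 232.7], 0.85), ([363.2, 226.0], 0.71), ([310.8, 187.6], 0.68)]
[([329.4, 176.7], 0.44)]
```

View pics/f.png

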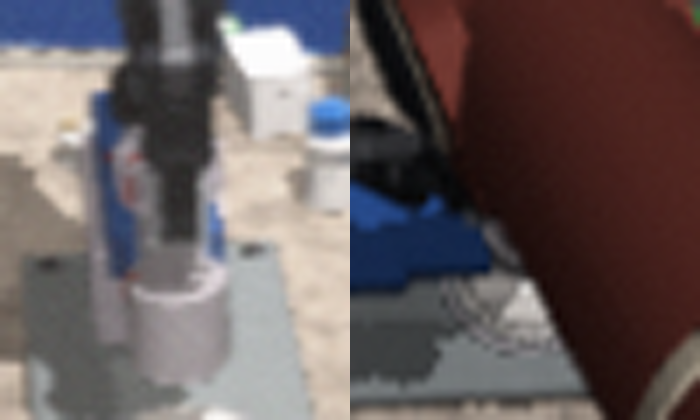

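The screw's mark (crop 128,185) is on the front side, facing the camera, which puts it roughly 30° past the boss mark. I'll lower the screw while gripped.

Request:
{"fn": "send_rows", "kwargs": {"slide": [[0,0,1.5],[0,0,3],[0,0,4.5],[0,0,5.5],[0,0,5.5]], "twist": [0,0,0,0,0], "claw": [0.75,0.75,0.75,0.75,0.75]}}

```text
clock: 14.85
tool_pos: [471.1, -112.9, 301.8]
orientation: [0.001, -0.02, 1.0, 0.0]
force: [0.6, 4.4, 3.9]
gripper_width: 37.9
grasp_force: 41.1
```

Request:
{"fn": "send_rows", "kwargs": {"slide": [[0,0,0.3],[0,0,0.6],[0,0,1.0],[0,0,1.3],[0,0,1.6],[0,0,2.0],[0,0,2.3]], "twist": [10,20,30,40,50,60,70], "claw": [0.75,0.75,0.75,0.75,0.75,0.75,0.75]}}

```text
clock: 15.72
tool_pos: [470.6, -114.2, 299.4]
orientation: [0.0, 0.559, 0.829, -0.001]
force: [-0.6, 1.6, 2.2]
gripper_width: 38.2
grasp_force: 41.1
```

```bash
python3 - <<'E'
from h import *
s=st();print(s["ft_torque"])
E
```

```text
{'clock': 15.725, 'qpos': [0.481, 0.541, -0.42, 2.006, 0.351, 0.665, 0.218], 'tool_pos': [470.584, -114.218, 299.399], 'orientation': [0.0, 0.559, 0.829, -0.001], 'force': [-0.582, 1.573, 2.195], 'gripper_width': 38.24, 'grasp_force': 41.074}
[0.5069292  0.2932311  0.02392051]
```

Going well: torque is near zero and the screw has descended 2.4 mm over 70°.

Request:
{"fn": "send_rows", "kwargs": {"slide": [[0,0,0.3],[0,0,0.6],[0,0,1.0],[0,0,1.3],[0,0,1.6],[0,0,2.0],[0,0,2.3]], "twist": [10,20,30,40,50,60,70], "claw": [0.75,0.75,0.75,0.75,0.75,0.75,0.75]}}

```text
clock: 16.6
tool_pos: [470.0, -113.3, 297.0]
orientation: [-0.001, 0.933, 0.359, -0.002]
force: [-2.9, 4.8, 4.3]
gripper_width: 37.9
grasp_force: 41.2
```

Request:
{"fn": "send_rows", "kwargs": {"slide": [[0,0,0.3],[0,0,0.6],[0,0,1.0],[0,0,1.3],[0,0,1.6],[0,0,1.8],[0,0,1.8]], "twist": [10,20,30,40,50,54,54], "claw": [0.75,0.75,0.75,0.75,0.75,0.75,0.75]}}

```text
clock: 17.48
tool_pos: [470.1, -112.3, 295.2]
orientation: [-0.001, 0.995, -0.101, -0.002]
force: [-1.5, 5.3, 5.3]
gripper_width: 37.6
grasp_force: 41.2
```

```bash
python3 - <<'E'
from h import *
s=st();print(s["ft_torque"])
E
```

```text
{'clock': 17.475, 'qpos': [0.045, 0.524, 0.21, 2.024, -0.184, 0.615, -1.395], 'tool_pos': [470.133, -112.284, 295.217], 'orientation': [-0.001, 0.995, -0.101, -0.002], 'force': [-1.462, 5.321, 5.252], 'gripper_width': 37.632, 'grasp_force': 41.247}
[ 1.23499558  0.21665914 -0.04637459]
```

Request:
{"fn": "send_rows", "kwargs": {"slide": [[0,0,0],[0,0,0],[0,0,0],[0,0,0],[0,0,0],[0,0,0],[0,0,0],[0,0,0]], "twist": [0,0,0,0,-10,-20,-30,-40], "claw": [0.4,0,0,0,0,0,0,0]}}

```text
clock: 18.48
tool_pos: [470.8, -113.6, 294.9]
orientation: [0.0, 0.969, 0.247, -0.0]
force: [-0.9, 0.6, -0.2]
gripper_width: 85.5
grasp_force: 0.0
```

Request:
{"fn": "send_rows", "kwargs": {"slide": [[0,0,0],[0,0,0],[0,0,0],[0,0,0],[0,0,0],[0,0,0],[0,0,0],[0,0,0]], "twist": [-10,-20,-30,-40,-50,-60,-70,-80], "claw": [0,0,0,0,0,0,0,0]}}

```text
clock: 19.48
tool_pos: [470.8, -113.7, 294.9]
orientation: [0.0, 0.583, 0.812, -0.0]
force: [0.4, -0.1, 0.1]
gripper_width: 85.5
grasp_force: 0.0
```

Request:
{"fn": "send_rows", "kwargs": {"slide": [[0,0,0],[0,0,0],[0,0,0],[0,0,0],[0,0,0],[0,0,0],[0,0,0],[0,0,0]], "twist": [-10,-20,-30,-40,-50,-60,-60,-60], "claw": [0,0,0,0,0,0,0,0]}}

```text
clock: 20.48
tool_pos: [470.8, -113.6, 294.9]
orientation: [-0.0, 0.103, 0.995, -0.0]
force: [-0.6, -0.1, 0.4]
gripper_width: 85.3
grasp_force: 0.0
```

```bash
python3 go.py 470.8 -112.5 295; python3 - <<'E'
from h import *
c=manip.camera("side")
manip.camera("top"); print([(n,d["centre"],round(d["p"],2)) for n in("side","top") for d in manip.landmark_of(n,"screw_mark")])
cv2.imwrite("pics/g.png",cv2.resize(c["image"][165:225,285:345,::-1],None,fx=8,fy=8,interpolation=cv2.INTER_CUBIC))
E
```

```text
{'clock': 20.475, 'qpos': [0.66, 0.61, -0.704, 2.005, 0.585, 0.736, 0.96], 'tool_pos': [470.798, -113.598, 294.888], 'orientation': [-0.0, 0.103, 0.995, -0.0], 'force': [-0.638, -0.128, 0.353], 'gripper_width': 85.327, 'grasp_force': 0.0}
slide [ 0.2  1.1 -0.1] xyaw deg 168.2
[('side', [359.3, 223.4], 0.7), ('side', [320.1, 185.7], 0.59), ('side', [300.7, 234.0], 0.57), ('top', [330.8, 171.9], 0.62)]
```

View pics/g.png

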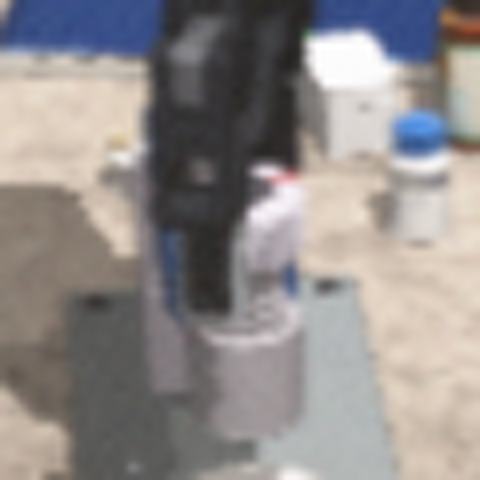

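Request:
{"fn": "send_rows", "kwargs": {"slide": [[0,0.6,0],[0,0.6,0],[0,0.6,0],[0,0.6,0],[0,0.6,0],[0,0.6,0]], "twist": [0,0,0,0,0,0], "claw": [0.3,0.45,0.6,0.75,0.75,0.75], "squeeze": 40}}

```text
clock: 21.42
tool_pos: [471.0, -112.6, 295.1]
orientation: [0.0, 0.102, 0.995, 0.0]
force: [-0.6, 1.9, 1.9]
gripper_width: 38.1
grasp_force: 39.9
```

```bash
python3 - <<'E'
from h import *
c=manip.camera("side"); p=atz(c,(320.3,186.3),153.7); print(p)
for a in(140,155,166,180): 
    t=np.radians(184-a); print(a,proj(c,[470.8+19.5*np.cos(t),-113+19.5*np.sin(t),153.7]).round(1))
E
```

```text
[ 486.41620014 -100.02121363  153.7       ]
140 [319.7 186.2]
155 [320.9 186.9]
166 [321.5 187.6]
180 [321.9 188.4]
```

Request:
{"fn": "send_rows", "kwargs": {"slide": [[0,0,0.3],[0,0,0.6],[0,0,1.0],[0,0,1.3],[0,0,1.6],[0,0,2.0],[0,0,2.3]], "twist": [10,20,30,40,50,60,70], "claw": [0.75,0.75,0.75,0.75,0.75,0.75,0.75]}}

```text
clock: 22.35
tool_pos: [471.0, -112.3, 292.7]
orientation: [-0.0, 0.656, 0.755, 0.0]
force: [0.3, 2.1, 1.1]
gripper_width: 38.2
grasp_force: 40.0
```

Request:
{"fn": "send_rows", "kwargs": {"slide": [[0,0,0.3],[0,0,0.6],[0,0,1.0],[0,0,1.3],[0,0,1.6],[0,0,2.0],[0,0,2.3]], "twist": [10,20,30,40,50,60,70], "claw": [0.75,0.75,0.75,0.75,0.75,0.75,0.75]}}

```text
clock: 23.22
tool_pos: [470.9, -111.9, 290.4]
orientation: [-0.001, 0.97, 0.242, -0.0]
force: [0.3, 2.4, 0.9]
gripper_width: 38.1
grasp_force: 40.0
```

Request:
{"fn": "send_rows", "kwargs": {"slide": [[0,0,0.3],[0,0,0.6],[0,0,1.0],[0,0,1.3],[0,0,1.6],[0,0,2.0],[0,0,2.0],[0,0,2.0]], "twist": [10,20,30,40,50,60,60,60], "claw": [0.75,0.75,0.75,0.75,0.75,0.75,0.75,0.75]}}

```text
clock: 24.22
tool_pos: [471.1, -112.1, 288.4]
orientation: [-0.001, 0.962, -0.271, -0.0]
force: [1.4, 2.1, 3.3]
gripper_width: 37.9
grasp_force: 40.1
```

```bash
python3 - <<'E'
from h import *
s=st();print(s["ft_torque"],s["dq"].round(3) if hasattr(s["dq"],"round") else s["dq"])
c=manip.camera("side"); b=manip.camera("top")
print([(n,d["centre"],round(d["p"],2)) for n in("side","top") for d in manip.landmark_of(n,"screw_mark")])
for a in(-30,0,30): 
    t=np.radians(184-a); P=[470.8+19.5*np.cos(t),-113+19.5*np.sin(t),147.4]; print(a,proj(c,P).round(1),proj(b,P).round(1))
A=cv2.resize(c["image"][165:225,285:335,::-1],None,fx=8,fy=8,interpolation=cv2.INTER_CUBIC)
B=cv2.resize(b["image"][180:240,285:335,::-1],None,fx=8,fy=8,interpolation=cv2.INTER_CUBIC)
cv2.imwrite("pics/i.png",np.hstack([A,B]))
E
```

```text
{'clock': 24.225, 'qpos': [-0.022, 0.546, 0.308, 2.032, -0.283, 0.604, -1.642], 'tool_pos': [471.061, -112.104, 288.372], 'orientation': [-0.001, 0.962, -0.271, -0.0], 'force': [1.418, 2.121, 3.348], 'gripper_width': 37.862, 'grasp_force': 40.062}
[ 0.66322361 -0.03746235 -0.03266027] [ 0.005  0.    -0.003 -0.002 -0.002 -0.001 -0.005]
[('side', [300.9, 232.1], 0.93), ('side', [362.4, 224.5], 0.67), ('side', [308.6, 192.5], 0.61), ('top', [346.2, 224.8], 0.62), ('top', [412.2, 211.5], 0.5), ('top', [333.2, 172.9], 0.47)]
-30 [308.2 193.3] [314.2 212.7]
0 [307.  191.5] [310.7 213.8]
30 [307.7 189.6] [307.1 213. ]
```

View pics/i.png

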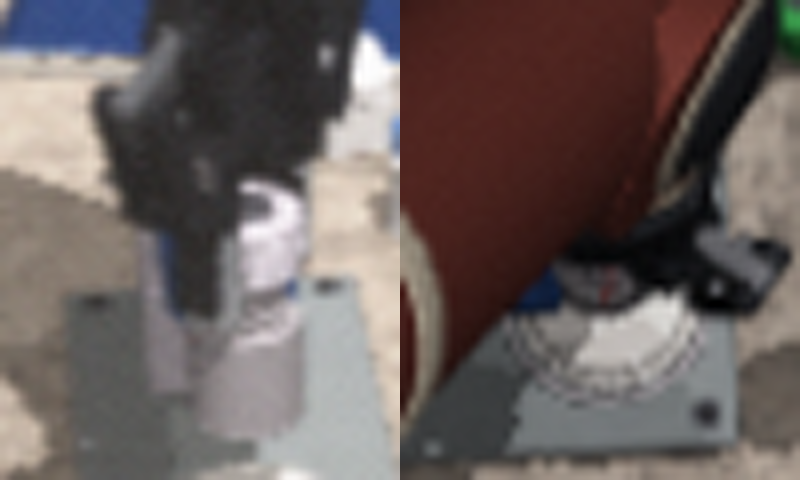

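The top view shows red in line at pixel (310.6, 215), where a 0° mark is predicted (310.7). The screw has come down 13.4 mm since the drop, to about -16.8 mm, and the grip is 40 N. Handing in.

```bash
python3 -c "
from station import manip
print(manip.finish_job())"
```

```text
the job is handed in; nothing more can be done
None
```

I handed the job in with the knob latched, the screw one full turn in with the marks lined up to within about 10° by my estimate, and the gripper holding the head at 40 N; the hand-in returned no verdict.

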